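# Set the mould-size stop on the tea-press bench

### The arm

A 6-joint arm with a two-finger parallel gripper is mounted at the origin on the work surface. World frame = base frame: x ahead of the robot, y to its left, z up, the work surface at z = 0. Lengths are in m, angles in rad, forces in N, time in s.
With the tool pointing down it reaches from about 0.425 to 0.95 m from the base axis. Payload 3.5 kg.
Tool frame: the origin (TCP) lies at the very end of the fingers, on their centre line; the grasp point (between the pads) lies 19 mm behind it; z points along the fingers, y is the line along which they close (so a half turn about z gives the same grasp; the last joint's range is limited). The gripper opens to 85 mm and grips with 20 to 120 N. Pads are 22 mm wide; open, the fingers measure 114 mm over their backs; the gripper's body (76 mm by 85 mm) begins 54 mm behind the grasp point. The pads swing forward as they close: fully open they stand 13 mm farther back than shut.
Start: joints at [1.008, 0.286, 1.577, -0, 1.279, -0.15], TCP at [0.271, 0.618, 0.231] pointing down, gripper open.
Joint ranges: [-2.77, 2.77], [-0.9, 2.22], [0.21, 2.48], [-1.53, 4.67], [0.24, 2.81], [-2.84, 2.84]. Speed limits (rad/s): [2.79, 2.79, 3.14, 3.14, 3.14, 3.14].

### API

Orientations are given as a rotation vector (axis times angle).
In Python, from cell import env gives the robot as it stands. The module is installed in compiled form; this text tells all that it offers.
- The arm moves only by the tool drive_tool, never from a script. Its argument "moves" is a list of rows, each an object of numbers: "x", "y", "z": the shift along the world's x, y, z as a fraction of full scale; "rx", "ry", "rz": the turn, a rotation vector about the world's x, y, z as a fraction of full scale; "jaw": the closure, from 0 (fully open) to 1 (shut). In form: [{"x": .., "y": .., "z": .., "rx": .., "ry": .., "rz": .., "jaw": ..}, ...]. A call has 1 to 12 rows; each row is the pose to reach, as a shift and turn from the pose commanded when the call began, turning the shorter way round; what a row does not reach only later rows make up. Full scale, the value 1, is 250 mm for a shift and 360 degrees for a turn. A row lasts 1/10 s, in which the tool goes at most 50 mm and 8.59 degrees, less where a joint would pass 70% of its speed; a pose out of reach is approached as far as the arm can. A call with a number of a shift or a turn outside -1 to 1 is refused whole. A call with a gripper value outside its range is refused whole. The fingers move at their own pace and stop on an object; "newtons" is the grip in N (left out, the last holds). Time passes only in rows, so rows that repeat a pose let the fingers close. It gives the time, the measured TCP pose, the force, the opening and the grip force at its end, in the units of the state.
- env.state(): the state, without advancing time (a new reading comes with each control period).
- env.snapshot(name): name is "side" or "top" or "wrist"; returns a dict with "image" (480x640x3 uint8, red, green, blue), "z_map" (480x640 float32, m along the optical axis (not along the pixel's ray), 0 where there is no reading), "fx", "fy", "cx", "cy" (pixels), "cam_to_world" (4x4, takes a point from camera to world coordinates); the wrist camera has in their place "T_tool_cam" (4x4, takes a point from camera to tool coordinates, whose origin is the TCP and whose axes are the flange's). Camera axes: x right, y down, z forward; pixel columns grow to the right and rows downward; lengths in m; the calibration is good to about 2 mm. A picture is of the moment at which its call begins: read the wrist's pose just before it.
- env.finish_job(): hands the job in; it is judged then, once.
Trained networks look in the newest picture that a camera, given by its name, has taken for a name from the list of things; names that differ only in an ending like _2 or _b are one class to them, and where a whole thing is asked for, a point or a joint stands for the part that bears it (a point fixed in the world has none). Each returns a list of dicts, best first, with "conf" (0 to 1); they miss things now and then, are a little off and sometimes report something else, mostly with a low value. They report only what shows in the picture. A call takes as long as a camera call.
- env.search_frame(label, camera): "point" ([column, row] in pixels, amid what is visible of it).
The state is a dict: "time_s": time; "qpos": joint angles; "dq": joint speeds; "joint_torque": joint torques, N m; "eef_pos": TCP position; "eef_rot": TCP orientation; "ft_force": force on the tool from outside, world axes, zero at the start; "wrist_torque": the same for the moment, N m; "finger_gap": finger opening in m; "gripper_force": force on a finger pad.
Only numpy, scipy, OpenCV 4.12 (cv2) and the standard library are available. Lean on these libraries where they do the work, as an engineer would, in place of code of your own. Each camera call takes 0.05 s, during which the arm holds its last target. There are 200 camera calls.

### The job

On the steel bench lie two mould-size gauges; on the one whose stiff sliding stop is a square block (not the round drum), push the block gently along its rail towards the pointed marker, and stop once a few centimetres short of it with the hand off the block. Then nudge it on in small taps until its thin index fin stands level with the marker's nose, never running past it, and take the hand away. Leave the drum stop of the other gauge where it is.

Things in the scene. Friction and masses are not known exactly. Their poses are not given: they have to be found in the camera images.
- block_gauge_stop (a joint): travel of the square stop along its rail, m, 0 to 0.25, growing towards the gauge's tall end jaw (about the robot's left). Stiff: about 5 N moves it, and it stays where left without coasting. It starts 95 to 225 mm short of the marker. Behind it the rail is free; rail top 22 mm above the bench, green bed 90 mm wide, 360 long, 12 thick.
- block_gauge_index (a point): tip of the square stop's thin index fin, 30 mm above the bench. y: along the rail, the way it must go; z up; x across the rail to the marker ledge. The stop is an aluminium block 44 mm across (x), 36 mm along the rail (y), underside 15 and top 65 mm above the bench; its centre is 30 mm to -x of this point, same y: the face to push is 18 mm to -y.
- marker: pointed metal marker beside the square stop's rail: house-shaped prism 26 mm along the rail, top 40 mm above the bench, nose pointing to -x at the fin. Origin at its underside, 16 mm behind the nose, same y; axes as the gauge (y along the rail). Level: the fin has y = 0 here. A round stud 18 mm wide on the same ledge, between start and marker, is not the mark.
- drum_gauge_index (a point): tip of the index fin of the other gauge's stop, a round aluminium drum 42 mm wide with a small knob, top 67 mm above the bench, on an equal gauge without marker. 30 mm above the bench, 30 mm to +x of the drum's centre. Leave alone.

How it is judged:
On the way:
1. the square stop rests 12 to 65 mm short of the marker, fingers off it (y of block_gauge_index in the frame of marker between -0.065 and -0.012 m and velocity of joint block_gauge_stop between -0.005 and 0.005 m/s and contact force between the fingers and block_gauge_stop below 0.1 N), for 0.2 s.
At the end, for the whole second after the job is handed in: The square stop's fin is level with the marker's nose within 12 mm either way along the rail, at rest; the drum stop is within 10 mm of where it was (y of block_gauge_index in the frame of marker between -0.012 and 0.012 m and velocity of joint block_gauge_stop between -0.005 and 0.005 m/s and distance of drum_gauge_index from where it was at the start of the episode below 0.01 m); the robot touches nothing.
It fails at once if the square stop's fin runs more than 12 mm past the marker (y of block_gauge_index in the frame of marker above 0.012 m).
It fails at once if the square stop is shot along faster than 0.3 m/s (velocity of joint block_gauge_stop above 0.3 m/s).
It fails at once if the drum stop is moved by more than 10 mm (distance of drum_gauge_index from where it was at the start of the episode above 0.01 m).
It also fails if it takes over 43 s, if anything falls off the work surface, if the arm or the gripper's body presses on something with over 40 N, if the wrist force passes 120 N, or if a joint passes its speed limit or range.

## Working session

There is one attempt and no reset: what is moved stays moved. The work goes in short steps, Python scripts to look and compute and a tool call to move; the robot and the scene stay as the last step left them, time stands still between calls to the robot, and variables do not carry over. Pictures are saved under pics/ and viewed, at most 10 in all, crops included, and the job is handed in when it is done.

Besides the shell and the picture viewer there is one more tool, called after "Emit:" as a command line: name --argument value ..., lists and objects as JSON in quotes. drive_tool: Moves the arm, as the interface text tells. Its arguments: {"type":"object","properties":{"moves":{"type":"array"},"newtons":{"type":"number"}},"required":["moves"]}

```bash
mkdir -p pics; cat > h.py <<'E'
from cell import env
import numpy as np, cv2
from scipy.spatial.transform import Rotation as R
def snap(n):
    st=env.state(); s=env.snapshot(n)
    if 'cam_to_world' in s: T=np.array(s['cam_to_world'])
    else:
        W=np.eye(4); W[:3,:3]=R.from_rotvec(st['eef_rot']).as_matrix(); W[:3,3]=st['eef_pos']; T=W@np.array(s['T_tool_cam'])
    s['T']=T
    z=s['z_map']; v,u=np.mgrid[:480,:640]
    P=np.stack([(u-s['cx'])/s['fx']*z,(v-s['cy'])/s['fy']*z,z],-1)@T[:3,:3].T+T[:3,3]
    P[z==0]=np.nan
    s['P']=P; return s
def save(s,f): cv2.imwrite(f,cv2.cvtColor(s['image'],cv2.COLOR_RGB2BGR))
E
python3 - <<'E'
from h import *
print(env.state())
for c in ('top','side'):
    s=snap(c); save(s,f'pics/{c}0.png'); np.save(f'/tmp/{c}.npy',s['P'])
    for l in ('block_gauge_index','marker','drum_gauge_index','block_gauge_stop'):
        for d in env.search_frame(l,c)[:3]:
            u,v=map(int,d['point']); print(c,l,d['point'],round(d['conf'],2),s['P'][v,u].round(3))
E
```

```text
{'time_s': 0.0, 'qpos': array([ 1.00801825e+00,  2.87165292e-01,  1.57822324e+00, -1.30795375e-05,
        1.27861868e+00, -1.50015309e-01]), 'dq': array([ 0.00053247, -0.00133566,  0.00240276, -0.00160821,  0.0007969 ,
        0.00098612]), 'joint_torque': array([-2.42203496e-04, -4.05976903e+01, -2.92627519e+01, -1.97731906e-04,
        5.71406606e-03, -1.05354722e-06]), 'eef_pos': array([0.27038789, 0.61773403, 0.22992241]), 'eef_rot': array([-0.64359691, -3.0741106 ,  0.00356036]), 'ft_force': array([0.57576654, 0.37910356, 0.08669954]), 'wrist_torque': array([-0.03227495,  0.01472636, -0.02458931]), 'gripper_force': 0.0, 'finger_gap': 0.08525458096356531}
top block_gauge_index [322.0, 183.7] 0.9 [ 0.634 -0.052  0.064]
top marker [224.0, 154.4] 0.9 [0.678 0.084 0.04 ]
top drum_gauge_index [280.4, 312.8] 0.72 [0.463 0.004 0.066]
top block_gauge_stop [318.5, 189.4] 0.75 [ 0.626 -0.046  0.066]
side block_gauge_index [279.9, 226.5] 0.87 [ 0.62  -0.032  0.057]
side marker [204.8, 272.7] 0.6 [0.666 0.091 0.039]
side block_gauge_stop [281.0, 222.9] 0.64 [ 0.617 -0.035  0.064]
side block_gauge_stop [360.4, 292.0] 0.36 [0.454 0.019 0.051]
```

View pics/top0.png

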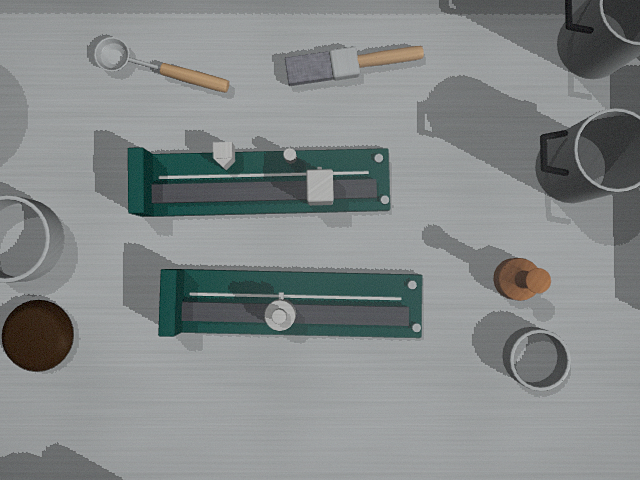

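```bash
python3 - <<'E'
import numpy as np,cv2
P=np.load('/tmp/top.npy').reshape(-1,3); P=P[~np.isnan(P).any(1)]
def box(n,zlo,zhi,c,r):
    m=(P[:,2]>zlo)&(P[:,2]<zhi)&(np.hypot(P[:,0]-c[0],P[:,1]-c[1])<r); Q=P[m]
    b=cv2.minAreaRect((Q[:,:2]*1000).astype(np.float32)); print(n,m.sum(),Q.mean(0).round(4),np.round(b[0],1),np.round(b[1],1),round(b[2],1)); 
    print(np.round(cv2.boxPoints(b),0).tolist())
box('block',.061,.07,(.63,-.05),.05)
box('marker',.036,.045,(.678,.084),.04)
box('drum',.06,.08,(.463,.004),.05)
box('bed',.009,.0145,(.62,.03),.3)
E
```

```text
block 850 [ 0.6312 -0.0486  0.0642] [631.6 -48.6] [44.  35.6] 2.4
[[609.0, -32.0], [610.0, -67.0], [654.0, -65.0], [653.0, -30.0]]
marker 405 [0.6808 0.0865 0.0394] [678.4  86.6] [33.9 26.7] 0.0
[[661.0, 100.0], [661.0, 73.0], [695.0, 73.0], [695.0, 100.0]]
drum 178 [0.4573 0.0053 0.0661] [457.3   5.2] [18.6 18.5] 1.1
[[448.0, 14.0], [448.0, -4.0], [467.0, -4.0], [466.0, 15.0]]
bed 19552 [ 5.669e-01 -4.000e-04  1.160e-02] [631.9  66.7] [522.7 416.2] 89.7
[[422.0, -193.0], [839.0, -196.0], [841.0, 327.0], [425.0, 329.0]]
```

The top view shows the block gauge above, with the square stop at (320,187), marker at (224,154) and decoy stud at (290,154). The drum gauge is below, with its drum at (280,316). About 134 mm to go; I'll check the rail angle and obstacle heights next.

```bash
python3 - <<'E'
import numpy as np,cv2
P0=np.load('/tmp/top.npy'); P=P0.reshape(-1,3); P=P[~np.isnan(P).any(1)]
def reg(x0,x1,y0,y1,z0=0,z1=1):return P[(P[:,0]>x0)&(P[:,0]<x1)&(P[:,1]>y0)&(P[:,1]<y1)&(P[:,2]>z0)&(P[:,2]<z1)]
b=cv2.minAreaRect((reg(.56,.72,-.2,.25,.009)[:,:2]*1000).astype(np.float32)); print('gauge',b)
r=reg(.6,.66,-.14,.18,.018,.026); b=cv2.minAreaRect((r[:,:2]*1000).astype(np.float32)); print('rail',b,len(r))
print('stud',reg(.665,.695,-.03,.02)[:,2].max(), 'screws',reg(.58,.72,-.16,-.1)[:,2].max(),'max',P[:,2].max(), 'path',reg(.2,.7,-.2,.7)[:,2].max(), 'jaw',reg(.58,.72,.15,.25)[:,2].max())
m=reg(.655,.70,.06,.12,.036,.045); i=m[:,0]<.672; print('nose',m[np.argsort(m[:,0])[:8]].round(4))
E
```

```text
gauge ((647.479248046875, 32.00190734863281), (98.57081604003906, 359.7357482910156), 1.322617769241333)
rail ((625.353271484375, 25.741485595703125), (35.277976989746094, 308.67034912109375), 1.3573216199874878) 3548
stud 0.043394004851658785 screws 0.025105643149135992 max 0.1315787236628705 path 0.06954587186459771 jaw 0.061701598646743294
nose [[0.6615 0.0868 0.04  ]
 [0.6615 0.0854 0.0396]
 [0.6621 0.0847 0.0363]
 [0.663  0.0855 0.0395]
 [0.663  0.0827 0.0393]
 [0.6631 0.087  0.0387]
 [0.6631 0.0843 0.0385]
 [0.6632 0.0885 0.038 ]]
```

Emit:
drive_tool --moves '[{"x":0.16,"y":-0.16,"rz":-0.02,"jaw":1},{"x":0.32,"y":-0.32,"rz":-0.04,"jaw":1},{"x":0.4,"y":-0.5,"rz":-0.06,"jaw":1},{"x":0.48,"y":-0.66,"rz":-0.06,"jaw":1},{"x":0.48,"y":-0.83,"rz":-0.06,"jaw":1},{"x":0.48,"y":-0.964,"rz":-0.06,"jaw":1},{"x":0.48,"y":-0.964,"rz":-0.06,"jaw":1}]' --newtons 40

```text
invalid input at $.moves[0]: expected keys x, y, z, rx, ry, rz, jaw
```

Emit:
drive_tool --moves '[{"x":0.08,"y":-0.16,"rz":-0.02,"jaw":1},{"x":0.16,"y":-0.32,"rz":-0.04,"jaw":1},{"x":0.24,"y":-0.5,"rz":-0.06,"jaw":1},{"x":0.32,"y":-0.66,"rz":-0.06,"jaw":1},{"x":0.4,"y":-0.83,"rz":-0.06,"jaw":1},{"x":0.48,"y":-0.964,"rz":-0.06,"jaw":1},{"x":0.48,"y":-0.964,"rz":-0.06,"jaw":1}]'

```text
invalid input at $.moves[0]: expected keys x, y, z, rx, ry, rz, jaw
```

Emit:
drive_tool --moves '[{"x":0.08,"y":-0.16,"rz":-0.02,"jaw":1},{"x":0.16,"y":-0.32,"rz":-0.04,"jaw":1},{"x":0.24,"y":-0.5,"rz":-0.06,"jaw":1},{"x":0.32,"y":-0.66,"rz":-0.06,"jaw":1},{"x":0.4,"y":-0.83,"rz":-0.06,"jaw":1},{"x":0.488,"y":-0.964,"rz":-0.06,"jaw":1},{"x":0.488,"y":-0.964,"rz":-0.06,"jaw":1},{"x":0.488,"y":-0.964,"rz":-0.06,"jaw":1}]'

```text
invalid input at $.moves[0]: expected keys x, y, z, rx, ry, rz, jaw
```

Emit:
drive_tool --moves '[{"x":0.48,"y":-0.96,"z":0,"rx":0,"ry":0,"rz":-0.06,"jaw":1},{"x":0.48,"y":-0.96,"z":0,"rx":0,"ry":0,"rz":-0.06,"jaw":1},{"x":0.48,"y":-0.96,"z":0,"rx":0,"ry":0,"rz":-0.06,"jaw":1},{"x":0.48,"y":-0.96,"z":0,"rx":0,"ry":0,"rz":-0.06,"jaw":1},{"x":0.48,"y":-0.96,"z":0,"rx":0,"ry":0,"rz":-0.06,"jaw":1},{"x":0.48,"y":-0.96,"z":0,"rx":0,"ry":0,"rz":-0.06,"jaw":1},{"x":0.48,"y":-0.96,"z":0,"rx":0,"ry":0,"rz":-0.06,"jaw":1}]' --newtons 40

```text
time_s: 1.2
eef_pos: [0.392, 0.3762, 0.2316]
eef_rot: [1.214, 2.897, 0.0]
ft_force: [-0.1, 0.3, -0.5]
finger_gap: 0.0004
gripper_force: 0.0
```

Emit:
drive_tool --moves '[{"x":0.48,"y":-0.96,"z":0,"rx":0,"ry":0,"rz":-0.06,"jaw":1},{"x":0.48,"y":-0.96,"z":0,"rx":0,"ry":0,"rz":-0.06,"jaw":1},{"x":0.48,"y":-0.96,"z":0,"rx":0,"ry":0,"rz":-0.06,"jaw":1},{"x":0.48,"y":-0.96,"z":0,"rx":0,"ry":0,"rz":-0.06,"jaw":1},{"x":0.48,"y":-0.96,"z":0,"rx":0,"ry":0,"rz":-0.06,"jaw":1},{"x":0.48,"y":-0.96,"z":0,"rx":0,"ry":0,"rz":-0.06,"jaw":1},{"x":0.48,"y":-0.96,"z":0,"rx":0,"ry":0,"rz":-0.06,"jaw":1}]'

```text
time_s: 1.9
eef_pos: [0.5119, 0.1371, 0.2315]
eef_rot: [1.734, 2.619, 0.001]
ft_force: [0.6, 0.4, -0.4]
finger_gap: 0.0001
gripper_force: 0.0
```

Emit:
drive_tool --moves '[{"x":0.48,"y":-0.96,"z":0,"rx":0,"ry":0,"rz":-0.06,"jaw":1},{"x":0.48,"y":-0.96,"z":0,"rx":0,"ry":0,"rz":-0.06,"jaw":1},{"x":0.48,"y":-0.96,"z":0,"rx":0,"ry":0,"rz":-0.06,"jaw":1},{"x":0.48,"y":-0.96,"z":0,"rx":0,"ry":0,"rz":-0.06,"jaw":1},{"x":0.48,"y":-0.96,"z":0,"rx":0,"ry":0,"rz":-0.06,"jaw":1},{"x":0.48,"y":-0.96,"z":0,"rx":0,"ry":0,"rz":-0.06,"jaw":1},{"x":0.48,"y":-0.96,"z":0,"rx":0,"ry":0,"rz":-0.06,"jaw":1},{"x":0.48,"y":-0.96,"z":0,"rx":0,"ry":0,"rz":-0.06,"jaw":1}]'

```text
time_s: 2.7
eef_pos: [0.6306, -0.0997, 0.2309]
eef_rot: [-2.189, -2.251, -0.0]
ft_force: [-0.2, 0.3, -0.1]
finger_gap: -0.0002
gripper_force: 0.0
```

Emit:
drive_tool --moves '[{"x":0.01,"y":-0.03,"z":-0.2,"rx":0,"ry":0,"rz":0,"jaw":1},{"x":0.01,"y":-0.03,"z":-0.4,"rx":0,"ry":0,"rz":0,"jaw":1},{"x":0.01,"y":-0.03,"z":-0.6,"rx":0,"ry":0,"rz":0,"jaw":1},{"x":0.01,"y":-0.03,"z":-0.7,"rx":0,"ry":0,"rz":0,"jaw":1},{"x":0.01,"y":-0.03,"z":-0.76,"rx":0,"ry":0,"rz":0,"jaw":1},{"x":0.01,"y":-0.03,"z":-0.76,"rx":0,"ry":0,"rz":0,"jaw":1},{"x":0.01,"y":-0.03,"z":-0.76,"rx":0,"ry":0,"rz":0,"jaw":1}]'

```text
time_s: 3.4
eef_pos: [0.6344, -0.1084, 0.0432]
eef_rot: [2.188, 2.251, 0.002]
ft_force: [-0.4, 0.0, 0.5]
finger_gap: -0.0002
gripper_force: 0.0
```

```bash
python3 - <<'E'
from h import *
s=snap('side'); save(s,'pics/side1.png')
E
```

```text
(no output)
```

View pics/side1.png

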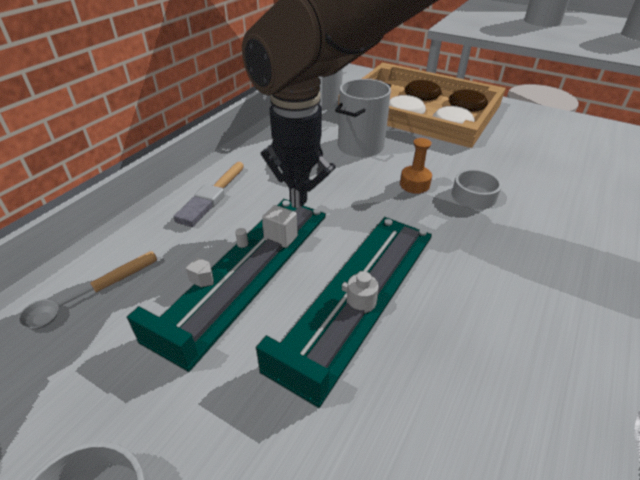

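The side view shows the closed fingers at (297,200), just behind the square block at (280,225), with the rail clear. I'll push gently.

Emit:
drive_tool --moves '[{"x":0,"y":0.05,"z":0,"rx":0,"ry":0,"rz":0,"jaw":1},{"x":0,"y":0.09,"z":0,"rx":0,"ry":0,"rz":0,"jaw":1},{"x":0,"y":0.12,"z":0,"rx":0,"ry":0,"rz":0,"jaw":1},{"x":0,"y":0.15,"z":0,"rx":0,"ry":0,"rz":0,"jaw":1},{"x":-0.005,"y":0.18,"z":0,"rx":0,"ry":0,"rz":0,"jaw":1},{"x":-0.005,"y":0.21,"z":0,"rx":0,"ry":0,"rz":0,"jaw":1},{"x":-0.005,"y":0.24,"z":0,"rx":0,"ry":0,"rz":0,"jaw":1},{"x":-0.005,"y":0.27,"z":0,"rx":0,"ry":0,"rz":0,"jaw":1},{"x":-0.005,"y":0.3,"z":0,"rx":0,"ry":0,"rz":0,"jaw":1},{"x":-0.01,"y":0.3,"z":0,"rx":0,"ry":0,"rz":0,"jaw":1}]'

```text
time_s: 4.45
eef_pos: [0.632, -0.0341, 0.0424]
eef_rot: [2.188, 2.25, 0.002]
ft_force: [1.3, -1.7, 0.6]
finger_gap: 0.0002
gripper_force: 1.0
```

```bash
cat >> h.py <<'E'
def meas():
    "stop centre (top face) and drum from the top camera; distance short of marker"
    s=snap('top'); P=s['P'].reshape(-1,3); P=P[~np.isnan(P).any(1)]
    u=np.array([-.0236,1])
    def get(x0,x1,y0,y1,z0,z1): return P[(P[:,0]>x0)&(P[:,0]<x1)&(P[:,1]>y0)&(P[:,1]<y1)&(P[:,2]>z0)&(P[:,2]<z1)][:,:2]
    b=get(.59,.67,-.1,.15,.061,.068); m=get(.655,.70,.06,.12,.036,.044)
    t=lambda q:q@u
    for n,q in (('block',b),('marker',m)):
        if len(q): w=t(q); print(n,len(q),'along min/max',np.percentile(w,[1,99]).round(4),'xy',q.mean(0).round(4))
    print('drum',get(.43,.49,-.04,.05,.06,.08).mean(0).round(4)); st=env.state(); print(st['time_s'],st['eef_pos'].round(4),st['ft_force'].round(1)); return s
E
python3 -c "
from h import *
save(meas(),'pics/top2.png')"
```

```text
marker 263 along min/max [0.0617 0.0836] xy [0.6832 0.0903]
drum [nan nan]
4.5 [ 0.6315 -0.0341  0.0421] [ 0.8 -1.7  1.1]h.py:24: RuntimeWarning: Mean of empty slice.
  print('drum',get(.43,.49,-.04,.05,.06,.08).mean(0).round(4)); st=env.state(); print(st['time_s'],st['eef_pos'].round(4),st['ft_force'].round(1)); return s
  ret = um.true_divide(
```

```bash
cat >> h.py <<'E'
def side(P=None):
    if P is None:
        s=snap('side'); P=s['P']; st=env.state(); print(st['time_s'],st['eef_pos'].round(4),st['ft_force'].round(1))
    P=P.reshape(-1,3); P=P[~np.isnan(P).any(1)]; u=np.array([-.0236,1])
    def get(n,x0,x1,y0,y1,z0,z1):
        q=P[(P[:,0]>x0)&(P[:,0]<x1)&(P[:,1]>y0)&(P[:,1]<y1)&(P[:,2]>z0)&(P[:,2]<z1)][:,:2]
        if len(q): print(n,len(q),'along',np.percentile(q@u,[2,50,98]).round(4),'xy',q.mean(0).round(4))
    get('blocktop',.60,.66,-.1,.15,.062,.068); get('blockface',.60,.65,-.1,.15,.035,.06); get('marker',.65,.71,.05,.13,.037,.044); get('drum',.43,.49,-.04,.05,.05,.07)
E
python3 -c "
from h import *
side(np.load('/tmp/side.npy')); side()"
```

```text
blocktop 407 along [-0.0804 -0.0621 -0.0465] xy [ 0.6302 -0.0476]
blockface 407 along [-0.0797 -0.0472 -0.0455] xy [ 0.6224 -0.0382]
marker 277 along [0.0574 0.0709 0.0825] xy [0.68   0.0864]
drum 489 along [-0.0203 -0.0001  0.0126] xy [0.455  0.0092]
4.55 [ 0.6312 -0.0341  0.0418] [ 1.5 -1.4  0.5]
blocktop 513 along [-0.046  -0.0197 -0.002 ] xy [ 0.6284 -0.0056]
blockface 448 along [-0.0513 -0.0025 -0.0006] xy [0.6207 0.0043]
marker 275 along [0.0574 0.0703 0.0824] xy [0.6799 0.0863]
drum 504 along [-0.0207 -0.0006  0.0126] xy [0.4552 0.0088]
```

Emit:
drive_tool --moves '[{"x":0,"y":0.03,"z":0,"rx":0,"ry":0,"rz":0,"jaw":1},{"x":0,"y":0.06,"z":0,"rx":0,"ry":0,"rz":0,"jaw":1},{"x":0,"y":0.09,"z":0,"rx":0,"ry":0,"rz":0,"jaw":1},{"x":0,"y":0.12,"z":0,"rx":0,"ry":0,"rz":0,"jaw":1},{"x":-0.005,"y":0.15,"z":0,"rx":0,"ry":0,"rz":0,"jaw":1},{"x":-0.005,"y":0.18,"z":0,"rx":0,"ry":0,"rz":0,"jaw":1},{"x":-0.005,"y":0.2,"z":0,"rx":0,"ry":0,"rz":0,"jaw":1},{"x":-0.005,"y":0.2,"z":0,"rx":0,"ry":0,"rz":0,"jaw":1},{"x":-0.005,"y":0.14,"z":0,"rx":0,"ry":0,"rz":0,"jaw":1},{"x":-0.005,"y":0.1,"z":0,"rx":0,"ry":0,"rz":0,"jaw":1},{"x":-0.005,"y":0.1,"z":0,"rx":0,"ry":0,"rz":0,"jaw":1},{"x":-0.005,"y":0.1,"z":0,"rx":0,"ry":0,"rz":0,"jaw":1}]'

```text
time_s: 5.75
eef_pos: [0.629, -0.0096, 0.0408]
eef_rot: [-2.192, -2.249, 0.0]
ft_force: [0.7, 1.2, 1.2]
finger_gap: 0.0001
gripper_force: 0.0
```

Emit:
drive_tool --moves '[{"x":0,"y":0,"z":0,"rx":0,"ry":0,"rz":0,"jaw":1},{"x":0,"y":0,"z":0,"rx":0,"ry":0,"rz":0,"jaw":1}]'

```text
time_s: 5.95
eef_pos: [0.6294, -0.0089, 0.0412]
eef_rot: [-2.191, -2.251, 0.0]
ft_force: [0.6, 0.6, -0.2]
finger_gap: -0.0001
gripper_force: 0.0
```

```bash
python3 -c "
from h import *
side()
s=snap('wrist'); save(s,'pics/w3.png')"
```

```text
6.0 [ 0.6294 -0.0089  0.0413] [-0.4 -0.1 -0.3]
blocktop 590 along [-0.0188  0.0304  0.0481] xy [0.6271 0.0423]
blockface 583 along [-0.0256  0.0439  0.0491] xy [0.6202 0.0434]
marker 279 along [0.0572 0.0704 0.0827] xy [0.6798 0.0863]
drum 511 along [-0.0201 -0.0005  0.0127] xy [0.4553 0.009 ]
```

View pics/w3.png

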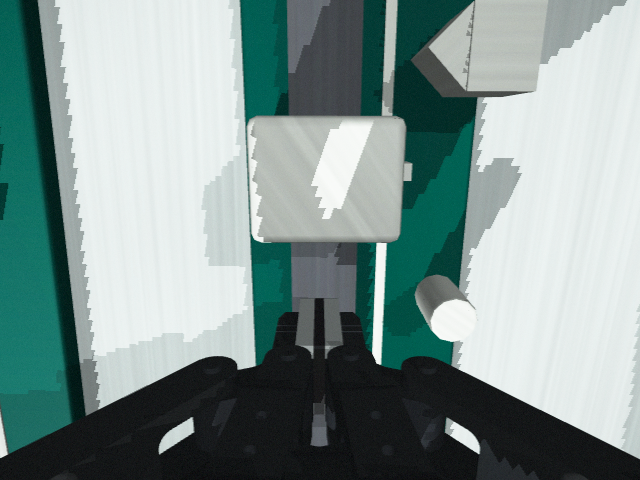

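The wrist view shows the block with its fin at (408,171), the marker nose ahead at (413,60) and a clear gap to the fingers. I'll measure fin and nose from the wrist depth.

```bash
cat >> h.py <<'E'
def wrist(f=None):
    s=snap('wrist'); 
    if f: save(s,f)
    st=env.state(); print(st['time_s'],st['eef_pos'].round(4),st['ft_force'].round(1))
    P=s['P'].reshape(-1,3); P=P[~np.isnan(P).any(1)]; u=np.array([-.0236,1])
    def get(n,x0,x1,y0,y1,z0,z1):
        q=P[(P[:,0]>x0)&(P[:,0]<x1)&(P[:,1]>y0)&(P[:,1]<y1)&(P[:,2]>z0)&(P[:,2]<z1)][:,:2]
        w=q@u; a=np.percentile(w,[.5,99.5]); print(n,len(q),'along',a.round(4),'mid',(a.mean()).round(4)); return a.mean(),q
    y=st['eef_pos'][1]
    b,_=get('block',.60,.66,y+.005,.15,.0625,.068); fi,_=get('fin',.6545,.662,y+.01,.15,.02,.045)
    m,q=get('marker',.655,.71,.05,.13,.037,.044)
    n=q[np.argsort(q[:,0])[:60]]@u; print('nose along',np.median(n).round(4),'short by (block vs nose)',(np.median(n)-b).round(4))
E
python3 -c "
from h import *
wrist()"
```

```text
6.1 [ 0.6295 -0.0089  0.0413] [-0.2 -0.6  0.3]
block 19770 along [-0.017   0.0474] mid 0.0152
fin 319 along [0.027  0.0706] mid 0.0488
marker 8616 along [0.056  0.0819] mid 0.069
nose along 0.0689 short by (block vs nose) 0.0537
```

Emit:
drive_tool --moves '[{"x":0,"y":0.05,"z":0,"rx":0,"ry":0,"rz":0,"jaw":1},{"x":0,"y":0.09,"z":0,"rx":0,"ry":0,"rz":0,"jaw":1},{"x":0,"y":0.12,"z":0,"rx":0,"ry":0,"rz":0,"jaw":1},{"x":0,"y":0.14,"z":0,"rx":0,"ry":0,"rz":0,"jaw":1},{"x":-0.005,"y":0.16,"z":0,"rx":0,"ry":0,"rz":0,"jaw":1},{"x":-0.005,"y":0.18,"z":0,"rx":0,"ry":0,"rz":0,"jaw":1},{"x":-0.005,"y":0.2,"z":0,"rx":0,"ry":0,"rz":0,"jaw":1},{"x":-0.005,"y":0.2,"z":0,"rx":0,"ry":0,"rz":0,"jaw":1},{"x":-0.005,"y":0.16,"z":0,"rx":0,"ry":0,"rz":0,"jaw":1},{"x":-0.005,"y":0.12,"z":0,"rx":0,"ry":0,"rz":0,"jaw":1},{"x":-0.005,"y":0.12,"z":0,"rx":0,"ry":0,"rz":0,"jaw":1}]'

```text
time_s: 7.2
eef_pos: [0.6282, 0.0196, 0.0413]
eef_rot: [-2.193, -2.249, -0.0]
ft_force: [0.4, -0.1, 0.9]
finger_gap: 0.0003
gripper_force: 0.0
```

```bash
sed -i "s/^    b,_=get('block'.*/    b,q=get('block',.60,.66,y+.005,.16,.0625,.068); b=np.percentile(q@u,99.5)-.018; print('centre from front edge',b.round(4))/" h.py; python3 -c "
from h import *
wrist('pics/w4.png'); side()"
```

```text
7.25 [0.6282 0.0201 0.0413] [0.6 0.4 0.4]
block 19341 along [0.0115 0.0727] mid 0.0421
centre from front edge 0.0547
marker 7254 along [0.0562 0.082 ] mid 0.0691
nose along 0.069 short by (block vs nose) 0.0143
7.3 [0.6282 0.0204 0.0413] [-0.3 -0.8 -1. ]
blocktop 635 along [0.0092 0.056  0.0736] xy [0.6265 0.0679]
blockface 609 along [0.0039 0.0679 0.0743] xy [0.6193 0.069 ]
marker 273 along [0.0571 0.0704 0.0823] xy [0.6801 0.0863]
drum 503 along [-0.0207 -0.0004  0.0123] xy [0.4551 0.009 ]
```

View pics/w4.png

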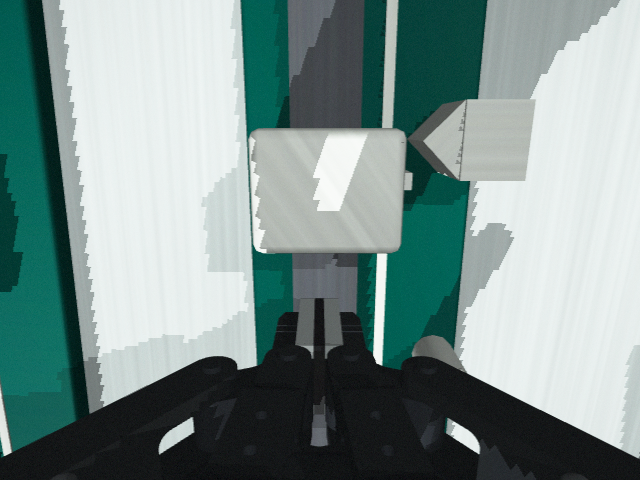

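The wrist view shows the fin at (408,181), 41 px short of the nose at (409,140), which agrees with the measured 14 mm. Next is a 9 mm tap.

Emit:
drive_tool --moves '[{"x":0,"y":0.04,"z":0,"rx":0,"ry":0,"rz":0,"jaw":1},{"x":0,"y":0.07,"z":0,"rx":0,"ry":0,"rz":0,"jaw":1},{"x":0,"y":0.09,"z":0,"rx":0,"ry":0,"rz":0,"jaw":1},{"x":0,"y":0.105,"z":0,"rx":0,"ry":0,"rz":0,"jaw":1},{"x":0,"y":0.116,"z":0,"rx":0,"ry":0,"rz":0,"jaw":1},{"x":0,"y":0.116,"z":0,"rx":0,"ry":0,"rz":0,"jaw":1},{"x":0,"y":0.08,"z":0,"rx":0,"ry":0,"rz":0,"jaw":1},{"x":0,"y":0.036,"z":0,"rx":0,"ry":0,"rz":0,"jaw":1},{"x":0,"y":0.036,"z":0,"rx":0,"ry":0,"rz":0,"jaw":1}]'

```text
time_s: 8.2
eef_pos: [0.6285, 0.0286, 0.0414]
eef_rot: [2.193, 2.249, 0.001]
ft_force: [-0.2, 0.5, -0.7]
finger_gap: 0.0
gripper_force: 0.0
```

```bash
python3 -c "
from h import *
wrist('pics/w5.png')"
```

```text
8.25 [0.6284 0.0291 0.0414] [ 0.7  0.5 -1.6]
block 19328 along [0.0205 0.0814] mid 0.051
centre from front edge 0.0634
marker 6882 along [0.0564 0.082 ] mid 0.0692
nose along 0.0693 short by (block vs nose) 0.0058
```

View pics/w5.png

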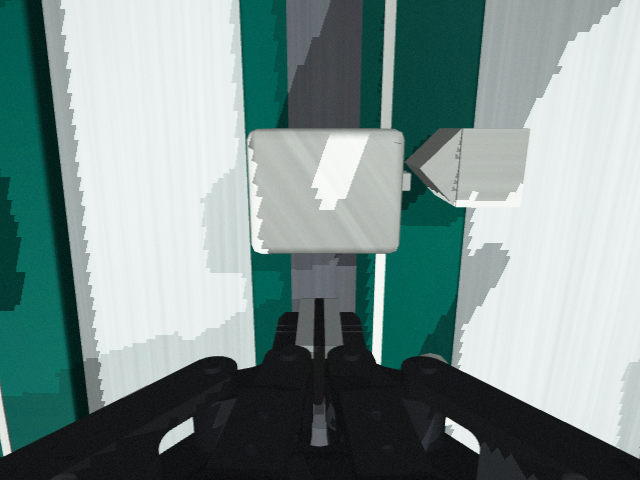

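The fin at (406,182) is 18 px, about 6 mm, short of the nose at (406,164). A last 5 mm tap, then back off and lift.

Emit:
drive_tool --moves '[{"x":0,"y":0.04,"z":0,"rx":0,"ry":0,"rz":0,"jaw":1},{"x":0,"y":0.07,"z":0,"rx":0,"ry":0,"rz":0,"jaw":1},{"x":0,"y":0.085,"z":0,"rx":0,"ry":0,"rz":0,"jaw":1},{"x":0,"y":0.1,"z":0,"rx":0,"ry":0,"rz":0,"jaw":1},{"x":0,"y":0.1,"z":0,"rx":0,"ry":0,"rz":0,"jaw":1},{"x":0,"y":0.06,"z":0,"rx":0,"ry":0,"rz":0,"jaw":1},{"x":0,"y":0.02,"z":0,"rx":0,"ry":0,"rz":0,"jaw":1},{"x":0,"y":0.02,"z":0,"rx":0,"ry":0,"rz":0,"jaw":1}]'

```text
time_s: 9.05
eef_pos: [0.6284, 0.0335, 0.0414]
eef_rot: [2.193, 2.249, 0.001]
ft_force: [0.1, 1.0, 1.0]
finger_gap: 0.0
gripper_force: 0.0
```

```bash
python3 -c "
from h import *
wrist('pics/w6.png'); side()"
```

```text
9.1 [0.6284 0.034  0.0414] [ 0.3 -0.8 -0.2]
block 19399 along [0.0254 0.0867] mid 0.056
centre from front edge 0.0687
marker 6715 along [0.0561 0.0819] mid 0.069
nose along 0.0694 short by (block vs nose) 0.0007
9.15 [0.6283 0.0344 0.0413] [1.1 0.5 1. ]
blocktop 647 along [0.0232 0.0696 0.087 ] xy [0.6265 0.0818]
blockface 630 along [0.0175 0.0817 0.0882] xy [0.6187 0.0833]
marker 249 along [0.0574 0.0706 0.0824] xy [0.6814 0.0864]
drum 500 along [-0.0204 -0.0006  0.0127] xy [0.455 0.009]
```

View pics/w6.png

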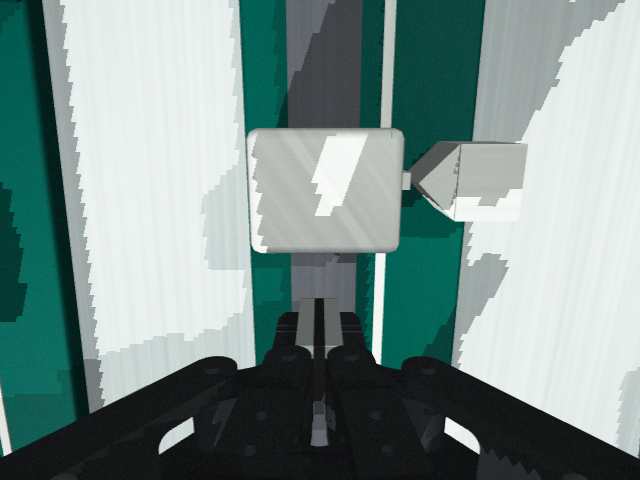

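The fin at (406,181) is level with the nose at (410,180), and the drum hasn't moved. I'll lift the hand clear.

Emit:
drive_tool --moves '[{"x":0,"y":-0.02,"z":0.1,"rx":0,"ry":0,"rz":0,"jaw":1},{"x":0,"y":-0.04,"z":0.3,"rx":0,"ry":0,"rz":0,"jaw":1},{"x":0,"y":-0.04,"z":0.45,"rx":0,"ry":0,"rz":0,"jaw":1},{"x":0,"y":-0.04,"z":0.5,"rx":0,"ry":0,"rz":0,"jaw":1},{"x":0,"y":-0.04,"z":0.5,"rx":0,"ry":0,"rz":0,"jaw":1},{"x":0,"y":-0.04,"z":0.5,"rx":0,"ry":0,"rz":0,"jaw":1}]'

```text
time_s: 9.75
eef_pos: [0.6273, 0.0251, 0.1647]
eef_rot: [-2.19, -2.25, 0.002]
ft_force: [-0.0, -0.3, -1.7]
finger_gap: 0.0001
gripper_force: 0.0
```

```bash
python3 -c "
from h import *
side(); print(env.finish_job())"
```

```text
9.8 [0.6268 0.0251 0.1636] [-0.   0.3 -1.1]
blocktop 593 along [0.0538 0.0712 0.0872] xy [0.6267 0.0857]
blockface 494 along [0.0553 0.0867 0.0883] xy [0.6174 0.0943]
marker 247 along [0.057  0.0704 0.0828] xy [0.6817 0.0864]
drum 477 along [-0.0206 -0.001   0.0126] xy [0.4547 0.0087]
the job is handed in; nothing more can be done
None
```

I handed the job in at about 9.8 s with the square stop's fin level with the marker's nose (about 1 mm by my camera measurement), after a hands-off stop roughly 40 mm short, the drum unmoved and the hand clear; no verdict was returned.

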